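# Advance the drill-core slab by one turn of the stage's hand wheel

## Task

Move the core slab on to its next spot under the microscope: push the flat hand wheel of the core stage round by its upright handle through exactly one full turn, clockwise seen from above, so that the handle is back where it started, then leave it standing still and take the hand away. Push the handle with the fingertips or the outside of the fingers only - do not grip or squeeze it - and do not touch the carriage with the core or the microscope, and leave the sample jars where they stand.

Things in the scene. Friction and masses are not known exactly. Their poses are not given: they have to be found in the camera images.
- crank_wheel (a joint): rotation of the hand wheel in rad, growing clockwise as seen from above; one full turn is 6.283. It starts at any value between -1.8 and 1.8. The wheel is bare aluminium, 160 mm over the rim, three spokes, lying flat (vertical axis) on the grey drive head at one end of the stage. It turns stiffly, about 2 to 3 N at the handle, stays where it is left, and drives the carriage by a belt, 60 mm per turn; its end stops lie well outside the travel needed.
- hub (a point): point on the vertical axis of the hand wheel at the height of the top of its rim (134 mm above the table). Fixed; its x axis points across the rail away from the robot's side, and its -y axis along the rail towards the microscope.
- handle_mid (a point): centre of the upright black handle on the wheel's rim, 66 mm from the wheel's axis and 28 mm above the top of the rim. The handle is a plain round grip, 22 mm thick and 46 mm tall (23 mm above and below this point), vertical, turning freely on its own pin.
- handle: the same black handle; origin at the centre of its foot, 23 mm below its middle, z up (it spins freely about z).
- carriage: aluminium carriage, 86 x 210 mm, with the banded grey core slab (47 x 200 x 16 mm) clipped in it, on the rail between hand wheel and microscope; its top is 104 mm above the table. Origin at its middle. A clockwise turn of the wheel drives it along the rail away from the wheel.
- microscope: white stereo microscope standing astride the rail, 417 mm tall, eyepieces to the robot's side, fixed. Origin on the table under the objective, 295 mm along the rail from the wheel's axis.
- jar_a_mid (a point): middle of a loose screw-cap sample jar, clear with a white cap, 54 mm thick and 85 mm tall, standing on the table near the wheel.
- jar_b_mid (a point): middle of a second such jar, 54 mm thick and 85 mm tall.
- jar_c_mid (a point): middle of a smaller such jar, 44 mm thick and 65 mm tall.

How it is judged:
On the way, in this order (a step that is already met when the one before it is completed fails the run):
1. the fingers push the handle through the first quarter of a clockwise turn (contact force between the fingers and handle above 0.3 N and distance of carriage from where it was at the start of the episode between 0.009 and 0.021 m), for 0.03 s.
2. the fingers push the handle through the half turn (contact force between the fingers and handle above 0.3 N and distance of carriage from where it was at the start of the episode between 0.024 and 0.036 m and value of joint crank_wheel above 0.5 rad), for 0.03 s.
3. the fingers push the handle through the third quarter of the turn (contact force between the fingers and handle above 0.3 N and distance of carriage from where it was at the start of the episode between 0.039 and 0.051 m and value of joint crank_wheel above 2 rad), for 0.03 s.
At the end, for the whole second after the job is handed in: The hand wheel has made one clockwise turn: the handle is back within 14 mm of where it started (about 12 degrees), the carriage stands 60 mm, plus or minus 2.5 mm, further along the rail, and the wheel is at rest (distance of handle_mid from where it was at the start of the episode below 0.014 m and distance of carriage from where it was at the start of the episode between 0.0575 and 0.0625 m and value of joint crank_wheel above 4 rad and velocity of joint crank_wheel between -0.05 and 0.05 rad/s); the robot touches nothing.
It fails at once if the wheel is turned well past one turn (more than 50 degrees over) (distance of carriage from where it was at the start of the episode above 0.0685 m).
It fails at once if the handle is gripped, squeezed or forced (more than 25 N from the fingers) (contact force between the fingers and handle above 25 N).
It fails at once if the robot touches the carriage or the core (contact force between any of the arm, the fingers and carriage above 1 N).
It fails at once if the microscope is knocked (contact force between any of the arm, the fingers and microscope above 2 N).
It fails at once if a sample jar is shifted, lifted or tipped (distance of any of jar_a_mid, jar_b_mid, jar_c_mid from where it was at the start of the episode above 0.012 m).
It also fails if it takes over 61 s, if anything falls off the work surface, if the arm or the gripper's body presses on something with over 40 N, if the wrist force passes 120 N, or if a joint passes its speed limit or range.

## Robot

A 7-joint arm with a two-finger parallel gripper is mounted at the origin on the work surface. World frame = base frame: x ahead of the robot, y to its left, z up, the work surface at z = 0. Lengths are in m, angles in rad, forces in N, time in s.
With the tool pointing down it reaches from about 0.425 to 0.825 m from the base axis. Payload 3.6 kg.
Tool frame: the origin (TCP) lies where the fingers leave the gripper's body, on its centre line; the fingertips stand 73 mm ahead of it and the grasp point (between the pads) lies 54 mm ahead of it; x points along the fingers, y is the direction in which the jaws open and shut, and the axes are right-handed (so a half turn about x gives the same grasp; the last joint's range is limited). The gripper opens to 85 mm and grips with 20 to 120 N. Pads are 22 mm wide; open, the fingers measure 114 mm over their backs; the gripper's body (76 mm by 85 mm) begins 54 mm behind the grasp point. The pads swing forward as they close: fully open they stand 13 mm farther back than shut.
Start: joints at [-1.169, 0.615, -0.013, 1.423, 0.008, 1.103, -0.04], TCP at [0.27, 0.591, 0.304] pointing down, gripper open.
Joint ranges: [-3.12, 3.12], [-0.3, 2.06], [-1.34, 1.32], [0.26, 2.42], [-1.36, 4.5], [0.01, 1.98], [-2.84, 2.84]. Speed limits (rad/s): [2.79, 2.79, 3.14, 3.14, 3.14, 3.14, 3.14].

## Interface

Orientations are given as a unit quaternion [x, y, z, w].
In Python, from station import arm, snapshot, camera_info, ticket gives the robot as it stands. Calls block until the motion is done:
- arm.movep(position, orientation): joint-space move of the TCP to a pose.
- arm.line_to(position, velocity=0.15, ori=None): straight line of the TCP; ori=None keeps the orientation; velocity is the mean speed in m/s.
- arm.move_j(angles): joint-space move.
- arm.move_gripper(opening, effort=None): opening from 0.0 (shut) to 1.0 (fully open); effort is the grip in N (None keeps the last); returns when the fingers have stopped.
- arm.pause(seconds).
- arm.ik(position, orientation): joint angles nearest the present ones, or None.
- snapshot(name): name is "scene" or "top"; returns the picture (384x512x3 uint8, blue, green, red); there is no depth.
- camera_info(name): a dict with "fx", "fy", "cx", "cy" (pixels), "dist_coeffs" ([k1, k2, p1, p2, k3] as OpenCV has them; the pictures are not rectified), "R" (3x3) and "t" (3): a world point X has camera coordinates R X + t. Camera axes: x right, y down, z forward; pixel columns grow to the right and rows downward; lengths in m; the calibration is good to about 2 mm. A picture is of the moment at which its call begins. camera_info takes no time and is no camera call.
A pose or a line that the arm cannot do raises arm.MotionError and nothing moves.
- ticket.finish_job(): hands the job in, once; it reports no verdict.
Readings, each from a call of its own:
- arm.read_time(): time.
- arm.read_joint_positions(): joint angles.
- arm.read_dq(): joint speeds.
- arm.read_effort(): joint torques, N m.
- arm.read_tool_pos(): TCP position.
- arm.read_eef_rot(): TCP orientation.
- arm.read_ft_force(): force on the tool from outside, world axes, zero at the start.
- arm.read_wrist_torque(): the same for the moment, N m.
- arm.read_opening(): opening from 0.0 (shut) to 1.0 (fully open).
Only numpy, scipy, OpenCV 4.12 (cv2) and the standard library are available. Lean on these libraries where they do the work, as an engineer would, in place of code of your own. Each camera call takes 0.05 s, during which the arm holds its last target. There are 200 camera calls.

## Working session

There is one attempt and no reset: what is moved stays moved. The work goes in short steps, each a Python script; the robot and the scene stay as the last script left them, time stands still between calls to the robot, and variables do not carry over. Pictures are saved under pics/ and viewed, about 8 in all and at most 12, crops included, and the job is handed in when it is done.

```bash
mkdir -p pics
python3 - <<'E'
from station import arm, snapshot, camera_info
import cv2
for n in("scene","top"):
    cv2.imwrite(f"pics/{n}0.png",cv2.resize(snapshot(n),(800,600),interpolation=cv2.INTER_CUBIC))
    print(n,camera_info(n))
print(arm.read_time(),arm.read_eef_rot(),arm.read_tool_pos())
E
```

```text
scene {'fx': 452.62395323444673, 'fy': 452.62395323444673, 'cx': 262.38198665031524, 'cy': 186.4554343572111, 'dist_coeffs': array([0.02262337, 0.        , 0.        , 0.        , 0.        ]), 'R': array([[-0.60740566,  0.79425557, -0.01471199],
       [ 0.66456055,  0.49790089, -0.55718396],
       [-0.43522135, -0.3482137 , -0.83025875]]), 't': array([ 0.26845976, -0.35384099,  1.27805513])}
top {'fx': 494.7013713119137, 'fy': 494.7013713119137, 'cx': 250.3971540219958, 'cy': 190.63984285104317, 'dist_coeffs': array([-0.18219306,  0.        ,  0.        ,  0.        ,  0.        ]), 'R': array([[-0.03979673, -0.99919779,  0.0044724 ],
       [-0.97108416,  0.03762177, -0.23575444],
       [ 0.23539705, -0.01372533, -0.97180237]]), 't': array([0.11215177, 0.56531942, 1.07653219])}
0.1 [ 0.14924295  0.69116949 -0.15088675  0.69082882] [0.26940434 0.59095779 0.30282928]
```

View pics/scene0.png

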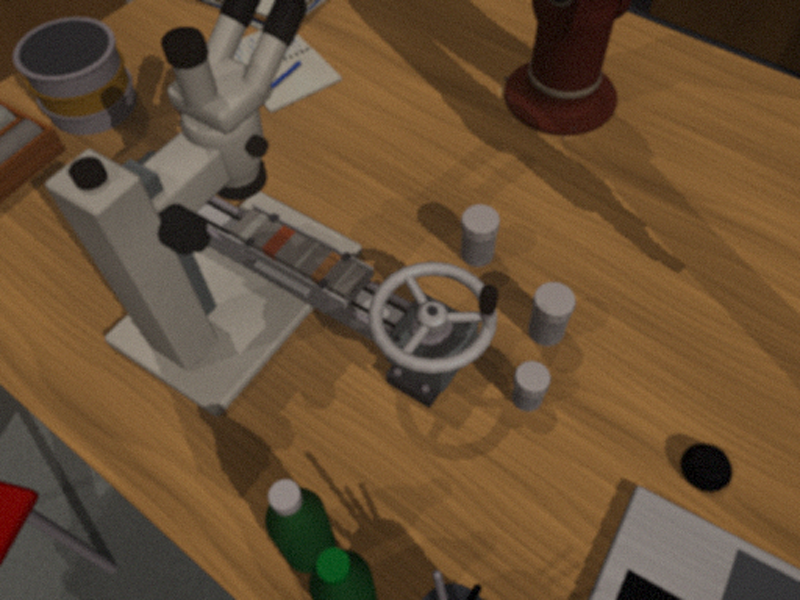

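View pics/top0.png

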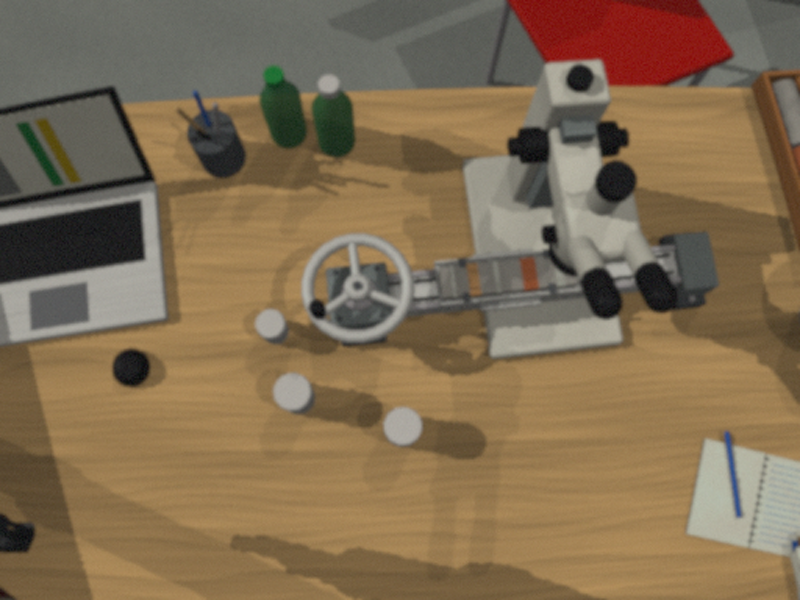

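Both views show the wheel, with the hub at top (357,287) and scene (432,317). The handle is at top (318,309) and scene (488,300). The caps are at top (271,324), (293,392) and (403,427). Next I triangulate and take enlarged crops.

```bash
cat > geo.py <<'E'
import numpy as np, cv2
from station import camera_info
def ray(cam,p):
    c=camera_info(cam);K=np.array([[c['fx'],0,c['cx']],[0,c['fy'],c['cy']],[0,0,1]])
    u=cv2.undistortPoints(np.array([[p]],float),K,c['dist_coeffs'])[0,0]
    R=np.array(c['R']);o=-R.T@c['t'];d=R.T@np.array([u[0],u[1],1]);return o,d
def onz(cam,p,z):
    o,d=ray(cam,p);return o+d*(z-o[2])/d[2]
def proj(cam,X):
    c=camera_info(cam);K=np.array([[c['fx'],0,c['cx']],[0,c['fy'],c['cy']],[0,0,1]])
    return cv2.projectPoints(np.array(X,float).reshape(-1,1,3),cv2.Rodrigues(np.array(c['R']))[0],np.array(c['t']),K,np.array(c['dist_coeffs']))[0][:,0]
E
python3 - <<'E'
from geo import *
s=1/1.5625
P={'hubtop':(.134,(357,287),(432,317)),'handle':(.162,(318,309),(488,300)),'c':(.065,(271,324),(532,372)),'b':(.085,(293,392),(553,296)),'a':(.085,(403,427),(480,218))}
for k,(z,t,c) in P.items():
    print(k,onz('top',np.array(t)*s,z).round(4),onz('scene',np.array(c)*s,z).round(4))
a=cv2.imread('pics/top0.png')[220:450,230:450];b=cv2.imread('pics/scene0.png')[190:420,350:590]
cv2.imwrite('pics/crop.png',np.hstack([cv2.resize(a,(383,400)),cv2.resize(b,(417,400))]))
E
```

```text
hubtop [0.5706 0.138  0.134 ] [0.5836 0.1446 0.134 ]
handle [0.5347 0.1907 0.162 ] [0.5386 0.1938 0.162 ]
c [0.5371 0.2688 0.065 ] [0.5386 0.2695 0.065 ]
b [0.4328 0.2352 0.085 ] [0.4366 0.2354 0.085 ]
a [0.3776 0.081  0.085 ] [0.3837 0.0831 0.085 ]
```

View pics/crop.png

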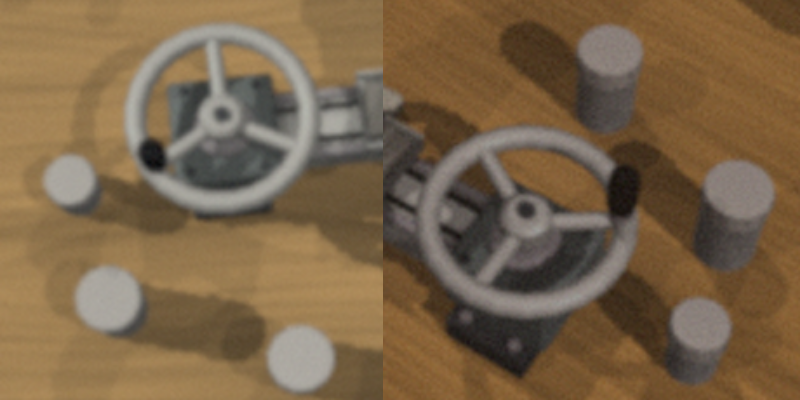

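Crop: rim extremes in top view run 125–319 by 24–211 and in scene view 36–254 by 125–317 (crop px). The handle is over the near-left rim. The hub boss is dished, so I fit the rim circle and handle instead.

Run:
```python
from geo import *
from scipy.optimize import least_squares
s=1/1.5625; th=np.linspace(0,2*np.pi,181)
def ext(cam,X,r):
    # torus silhouette: outer = tube spheres
    C=np.c_[X[0]+r*np.cos(th),X[1]+r*np.sin(th),0*th+X[2]]
    p=proj(cam,C)/s; return np.array([p[:,0].min(),p[:,0].max(),p[:,1].min(),p[:,1].max()])
mt=np.array([230+125*.5744,230+319*.5744,220+24*.575,220+211*.575])
ms=np.array([350+36*.5755,350+254*.5755,190+125*.575,190+317*.575])
for free in (0,1):
  f=lambda v:np.r_[ext('top',[v[0],v[1],v[2] if free else .127],v[3])-mt,ext('scene',[v[0],v[1],v[2] if free else .127],v[3])-ms]
  r=least_squares(f,[.575,.14,.127,.08]);print(r.x.round(4),r.fun.round(1))
def tri(t,c):
    A=[];b=[]
    for cam,p in(('top',t),('scene',c)):
        o,d=ray(cam,np.array(p)*s);d/=np.linalg.norm(d);M=np.eye(3)-np.outer(d,d);A.append(M);b.append(M@o)
    return np.linalg.lstsq(np.vstack(A),np.hstack(b),rcond=None)[0]
print('hub',tri((357,287),(432,317)).round(4))
# handle: crop centers
ht=(230+152*.5744,220+154*.575);hs=(350+(624-383)*.5755,190+192*.575)
print('handle',tri(ht,hs).round(4),onz('top',ht,.162),onz('scene',hs,.162))
from station import camera_info
# angle consistency; microscope direction: rail end via top image
for z in(.09,):
  print('rail',onz('top',np.array((690,270))*s,z),onz('top',np.array((420,292))*s,z))
```

```text
[0.5745 0.1394 0.127  0.0785] [-1.4 -1.3 -1.3 -0.7 -1.3  0.5 -0.3 -2.8]
[0.5738 0.1386 0.1219 0.0788] [-0.7 -0.6  0.1  0.6 -1.4  0.2  1.2 -1.3]
hub [0.575  0.1385 0.117 ]
handle [0.5361 0.1927 0.1574] [ 0.29525479 -0.03459095  0.162     ] [0.54205497 0.53129313 0.162     ]
rail [ 0.58960216 -0.36217652  0.09      ] [0.57095634 0.04809121 0.09      ]
```

```bash
cat > plan.py <<'E'
from geo import *
from scipy.spatial.transform import Rotation as Ro
from scipy.optimize import brentq
HUB=np.array([.5745,.139]);RH=.066;A0=np.arctan2(.1927-.139,.5361-.5745);Z=.150+.073
def quat(psi):
    x=np.array([0,0,-1.]);y=np.array([np.cos(psi),np.sin(psi),0]);return Ro.from_matrix(np.c_[x,y,np.cross(x,y)]).as_quat()
def pt(a,z=Z): return [HUB[0]+RH*np.cos(a),HUB[1]+RH*np.sin(a),z]
def lag(a,psi): # handle angle minus pusher angle (handle leads clockwise): contact of r=11mm circle with 29x22 box
    def gap(l):
        d=np.array(pt(a-l))[:2]-np.array(pt(a))[:2]
        q=abs(np.array([d@[np.cos(psi),np.sin(psi)],d@[-np.sin(psi),np.cos(psi)]]))-[.0145,.011]
        return np.hypot(*np.maximum(q,0))+min(q.max(),0)-.011
    return brentq(gap,.05,1)
E
python3 - <<'E'
from plan import *
from station import arm
print('A0',np.degrees(A0),'eyep',onz('top',np.array((580,290))/1.5625,.35),onz('top',np.array((600,290))/1.5625,.35))
lo=np.array([-3.12,-.3,-1.34,.26,-1.36,.01,-2.84]);hi=np.array([3.12,2.06,1.32,2.42,4.5,1.98,2.84])
for psi in np.radians(np.arange(-90,90,30)):
    Q=[arm.ik(pt(A0+.7-t),quat(psi)) for t in np.arange(0,6.4,.5)]
    if any(q is None for q in Q):print(np.degrees(psi),'none');continue
    Q=np.array(Q);print(np.degrees(psi).round(),'margin',np.minimum(Q-lo,hi-Q).min(0).round(2),'span',np.ptp(Q,axis=0).round(2))
    print(np.degrees([lag(A0+.7-t,psi) for t in np.arange(0,6.4,.8)]).round(0))
E
```

```text
A0 125.56794497326514 eyep [ 0.50170236 -0.11775452  0.35      ] [ 0.5008352  -0.14077413  0.35      ]
-90.0 margin [2.34 0.9  0.65 0.53 0.82 0.8  1.36] span [0.22 0.19 0.02 0.38 0.05 0.22 0.24]
[25. 20. 22. 23. 25. 20. 22. 23.]
-60.0 margin [2.41 0.88 0.75 0.53 0.91 0.78 1.79] span [0.21 0.18 0.04 0.38 0.04 0.21 0.25]
[23. 19. 25. 23. 22. 20. 25. 23.]
-30.0 margin [2.49 0.86 0.87 0.53 1.01 0.75 2.21] span [0.2  0.18 0.07 0.38 0.05 0.2  0.27]
[19. 25. 22. 25. 19. 25. 22. 25.]
0.0 margin [2.56 0.84 0.99 0.53 1.1  0.74 2.65] span [0.19 0.18 0.06 0.38 0.05 0.2  0.26]
[21. 23. 25. 20. 22. 23. 25. 20.]
30.0 margin [2.64 0.83 1.11 0.54 1.2  0.73 2.33] span [0.19 0.18 0.06 0.38 0.05 0.2  0.26]
[25. 23. 23. 20. 25. 23. 22. 20.]
60.0 margin [2.71 0.83 1.23 0.54 1.29 0.73 1.89] span [0.19 0.18 0.06 0.38 0.05 0.2  0.26]
[22. 25. 19. 25. 22. 25. 19. 25.]
```

Run:
```python
from plan import *
from station import arm,snapshot
arm.move_gripper(0.0)
a=A0+np.radians(42);q=quat(0)
arm.movep(pt(a,.33),q);arm.line_to(pt(a),.15)
print('down',arm.read_time(),arm.read_ft_force())
log=[]
while a-lag(a,0)>A0-np.radians(60):
    a-=np.radians(6);arm.line_to(pt(a),.025);f=arm.read_ft_force();log.append((round(np.degrees(a)),f.round(1).tolist() if hasattr(f,'tolist') else f))
for l in log:print(*l)
print(arm.read_time(),'handle pred',np.degrees(a-lag(a,0)),arm.read_tool_pos());np.save('a.npy',a)
cv2.imwrite("pics/m1.png",np.hstack([cv2.resize(snapshot(n)[100:292,100:356] if n=='scene' else snapshot(n)[120:312,100:356],(400,300)) for n in('top','scene')]))
```

```text
down 3.55 [ 0.59008148 -0.02703785  0.55380802]
162 [-0.5, -0.0, -0.2]
156 [-1.0, -0.1, 0.1]
150 [-0.2, -0.1, 0.1]
144 [-0.3, -1.5, 1.1]
138 [-0.7, -0.2, -0.1]
132 [0.1, -1.2, -0.1]
126 [-0.5, -1.2, -0.2]
120 [-0.8, 0.8, -0.3]
114 [-1.0, -0.1, 0.3]
108 [-2.1, -0.2, -0.7]
102 [0.2, 1.1, -0.1]
96 [-0.6, -0.2, 0.0]
90 [-0.7, 0.6, 0.1]
84 [-0.6, -0.5, -0.2]
9.5 handle pred 60.106556836972786 [0.58242306 0.20449478 0.22302299]
```

View pics/m1.png

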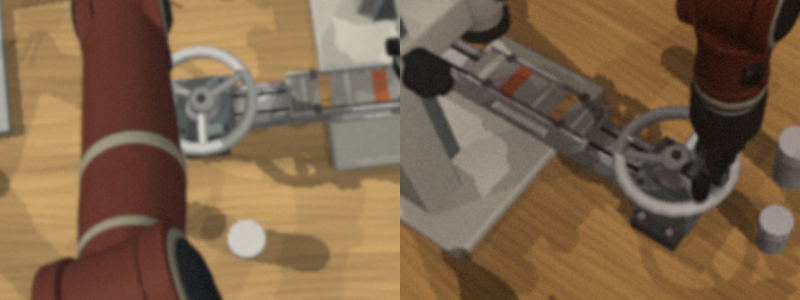

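The top view shows spokes pointing straight down and up-right at (200,140) and (245,75), so the handle spoke is at about 60°, as predicted. In the scene view the handle (702,185) is ahead of the fingers. I'll continue until just short of a full turn.

Run:
```python
from plan import *
from station import arm,snapshot
a=float(np.load('a.npy'));log=[]
T=A0-2*np.pi+np.radians(10)
end=brentq(lambda x:x-lag(x,0)-T,T+.2,T+.7)
n=int(np.ceil((a-end)/np.radians(6)))
for k,b in enumerate(np.linspace(a,end,n+1)[1:]):
    arm.line_to(pt(b),.025);log.append((round(np.degrees(b)),np.round(np.linalg.norm(arm.read_ft_force()),1)))
    if log[-1][1]>15:break
    if k==20: cv2.imwrite("pics/m2s.png",snapshot('scene'))
print(*log);np.save('a.npy',b);print(arm.read_time(),np.degrees(b))
# back off, lift clear for a look
c=b+np.radians(12);arm.line_to(pt(c),.05);arm.line_to(pt(c,.33),.15)
arm.movep([.40,.42,.33],quat(0));print(arm.read_time())
for n in('top','scene'):cv2.imwrite(f"pics/m3{n}.png",snapshot(n))
t=cv2.resize(cv2.imread('pics/m3top.png'),(800,600),interpolation=2)[220:450,230:450];s=cv2.resize(cv2.imread('pics/m3scene.png'),(800,600),interpolation=2)[190:420,350:590]
cv2.imwrite('pics/m3.png',np.hstack([cv2.resize(t,(383,400)),cv2.resize(s,(417,400))]))
```

```text
(78, np.float64(1.9)) (72, np.float64(1.4)) (66, np.float64(1.4)) (60, np.float64(1.6)) (54, np.float64(1.2)) (48, np.float64(1.0)) (42, np.float64(1.1)) (36, np.float64(0.9)) (30, np.float64(1.4)) (24, np.float64(0.9)) (18, np.float64(0.5)) (12, np.float64(1.2)) (6, np.float64(1.0)) (0, np.float64(1.2)) (-6, np.float64(1.1)) (-11, np.float64(1.6)) (-17, np.float64(0.7)) (-23, np.float64(2.0)) (-29, np.float64(0.6)) (-35, np.float64(2.0)) (-41, np.float64(1.2)) (-47, np.float64(0.6)) (-53, np.float64(0.8)) (-59, np.float64(1.5)) (-65, np.float64(0.7)) (-71, np.float64(1.2)) (-77, np.float64(1.0)) (-83, np.float64(0.8)) (-89, np.float64(1.2)) (-95, np.float64(1.0)) (-101, np.float64(0.9)) (-106, np.float64(1.9)) (-112, np.float64(1.4)) (-118, np.float64(1.7)) (-124, np.float64(1.0)) (-130, np.float64(0.9)) (-136, np.float64(0.7)) (-142, np.float64(1.2)) (-148, np.float64(1.8)) (-154, np.float64(2.3)) (-160, np.float64(1.2)) (-166, np.float64(0.7)) (-172, np.float64(0.4)) (-178, np.float64(0.9)) (-184, np.float64(1.1)) (-190, np.float64(1.0)) (-196, np.float64(0.9)) (-202, np.float64(2.0))
30.05 -201.5140653422144
32.4667
```

View pics/m3.png

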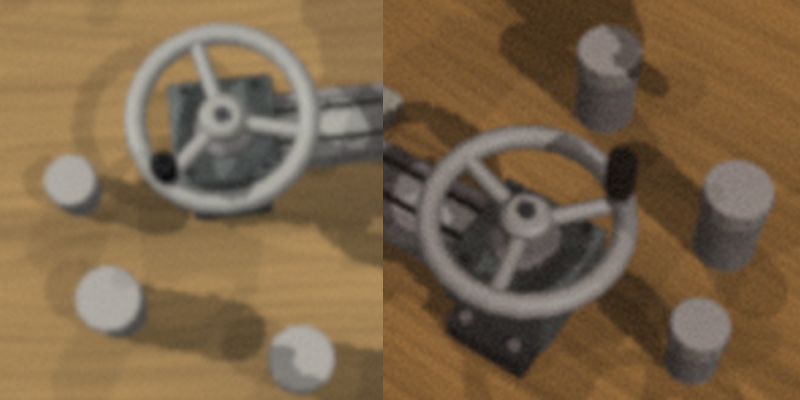

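The handle is at top crop (164,166) versus (152,154) at the start, about 14 mm. The spoke tip is at (197,47) versus (212,40), about 12°. So roughly 12° is still missing and the jars haven't moved. One last push.

Run:
```python
from plan import *
from station import arm,snapshot
b=float(np.load('a.npy'));c=b+np.radians(14)
arm.movep(pt(c,.33),quat(0));arm.line_to(pt(c),.15)
T=A0-2*np.pi-np.radians(2)
end=brentq(lambda x:x-lag(x,0)-T,T+.2,T+.7);print(np.degrees(b-end))
for x in np.linspace(c,end,5)[1:]:arm.line_to(pt(x),.03)
np.save('a.npy',end);arm.pause(.2)
c=end+np.radians(12);arm.line_to(pt(c),.05);arm.line_to(pt(c,.33),.15)
arm.movep([.40,.42,.33],quat(0));print(arm.read_time())
for n in('top','scene'):cv2.imwrite(f"pics/m4{n}.png",snapshot(n))
t=cv2.resize(cv2.imread('pics/m4top.png'),(800,600),interpolation=2)[220:450,230:450];s=cv2.resize(cv2.imread('pics/m4scene.png'),(800,600),interpolation=2)[190:420,350:590]
cv2.imwrite('pics/m4.png',np.hstack([cv2.resize(t,(383,400)),cv2.resize(s,(417,400))]))
```

```text
9.878656604297781
38.6417
```

View pics/m4.png

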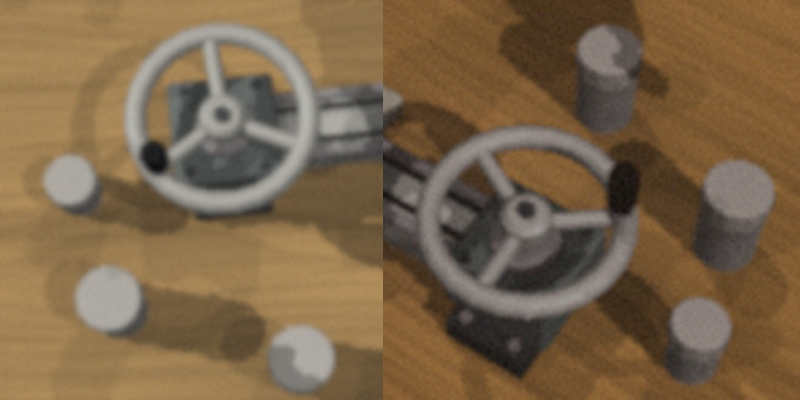

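The handle is now at top crop (154,157) versus (152,154) at the start, about 3 mm or 2–3° short, well within tolerance. The jars haven't moved and the hand is clear, so I'm handing in.

```bash
python3 -c "
from station import ticket,arm
print(ticket.finish_job(),arm.read_time())"
```

```text
the job is handed in; nothing more can be done
the job is handed in; nothing more can be done
```

I pushed the hand wheel one full clockwise turn by its handle, using the outside of the shut fingers without gripping it. I then lifted the hand clear and handed in at about 39 s of the 61 s allowed.

- **How it went:** I stopped about 12° short to look, then gave one small final push. The wrist force readings I took along the turn stayed under about 2.5 N. I took none during the final push.
- **Final picture:** The handle is about 3 mm (2–3°) short of where it started; the limit is 14 mm. From the belt ratio that puts the carriage at roughly 59.5 mm, inside the 57.5–62.5 mm window. The jars show no movement and nothing is touching the wheel.
- **Not checked:** I worked out the carriage travel from the wheel angle rather than measuring it. I also did not read the finger contact force on the handle directly. The wrist readings were close to the sensor noise, so they do not confirm the 0.3 N contact at each quarter. The wheel turning is the only evidence of the push.
- **Disagreement:** The position predicted from the finger shape was about 2° ahead of the camera before the final push, so I set that push from the camera. Afterwards it was about 4° ahead.

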